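# Raise the work light's mast and hold it up

## Task

Set up the battery work light on the table: lift the lid of its case open until it rests back on its stop, then squeeze the release button in the side of the lamp head and, keeping it pressed, draw the lamp straight up past the first stop to the second, so that both mast sections are fully out. The clamp collar is not done up yet and the mast sinks if let go, so finish still holding the lamp up there with the button pressed in; leave the other things on the table undisturbed.

Things in the scene. Friction and masses are not known exactly. Their poses are not given: they have to be found in the camera images.
- light_case: Grey plastic hard case of a battery work light, 170 deep (x) x 260 wide (y) x 160 mm high with the lid shut; heavy, does not shift. Origin: centre of its underside; x points to the back, where the lid is hinged, y to its left, z up. The box's rim is 125 mm above the table, walls 6 mm; inside, a deck 72 mm above the table. Latches hang undone in front. The lamp on its mast stands in the middle
- lid (a joint): Lid angle, rad: 0 shut, 1.92 on its stop, leaning back past upright; may start a little ajar. The hinge is stiff: the lid stays wherever it is left; turning it takes 0.4 N m besides its weight (0.35 kg)
- lid_hinge (a point): Middle of the lid's hinge line, which runs along the case's y: 85 mm behind the case's centre, 125 mm above the table. The lid is 170 mm from hinge to front edge, 260 mm wide, 34 mm deep, hollow, with 6 mm walls and a 5 mm top
- lid_handle (a point): Middle of the carry handle, a round black bar 13 mm thick along the case's y on top of the lid near its front edge, 92 mm free between its two posts, with 23 mm of air under it. In the shut lid it lies 145 mm in front of and 66 mm above the hinge line, and it turns with the lid
- lamp_head: Lamp head, an aluminium block 50 (x) x 44 (y) x 56 mm (z), axes as the case's, LED window in front, fins behind. Origin: centre of its underside, stowed 93 mm above the table, over the case's centre. Release button in its left (+y) side, flat thumb pad 1.5 mm thick in its right (-y) side, so a pinch across the case's y presses the button. It rises straight up with the mast
- lamp_grip (a point): Where to pinch the lamp head: its middle at the height of the button, 36 mm above its underside, 20 mm below its top; stowed 129 mm above the table. Some 90 mm of free air on each side (y) of the head
- button_face (a point): Middle of the face of the release button, a black push button 28 wide (x) x 23 mm high (z) that stands 6 mm proud of the lamp head's left (+y) side, so that button and head measure 52 mm across the grip; it moves with the head
- button (a joint): How far the button is pushed in, m: 0 out, 0.005 fully in, which takes 6 N (spring; 2 N to start). Its catch locks the stowed mast until the button is 0.004 in or more
- mast_upper (a joint): How far the upper mast section with the lamp head (about 0.35 kg together) is drawn out of the lower one, m: 0 stowed, 0.065 at its stop. It runs easily and comes out first; its end is the first stop
- mast_lower (a joint): How far the lower mast section is drawn out of the case, m: 0 stowed, 0.065 at its end stop, the second stop. It moves only once the upper section is at its stop and the lamp is pulled on harder (about 4 N more); the head has then risen 130 mm in all. Neither section stays up by itself: let go, the lamp sinks until its catch sits on the keeper, about 15 mm up
- tape_measure: Yellow tape measure, 36x78x64 mm, stands on the table beside the case, to be left alone. Origin: centre of its underside
- glue_bottle: White glue bottle with an orange cap, 62 mm across, 167 mm high, stands on the table beside the case, to be left alone. Origin: centre of its underside
- paint_tin: Small paint tin, 77 mm across, 77 mm high, stands on the table beside the case, to be left alone. Origin: centre of its underside

How it is judged:
By the outcome, as a careful person would: the job done as asked, in the order asked, and still so for the second after the job is handed in, while the arm keeps its last pose, push and grip.
It also fails if it takes over 59 s, if anything falls off the work surface, if the arm or the gripper's body presses on something with over 40 N, if the wrist force passes 120 N, or if a joint passes its speed limit or range.

## Robot

A 6-joint arm with a two-finger parallel gripper is mounted at the origin on a cart in front of the work surface, level with it; the furniture and walls round the work are solid. World frame = base frame: x ahead of the robot, y to its left, z up, the work surface at z = 0. Lengths are in m, angles in rad, forces in N, time in s.
With the tool pointing down it reaches from about 0.325 to 1 m from the base axis. Payload 5.1 kg.
Tool frame: the origin (TCP) lies between the finger pads; the fingertips stand 14 mm ahead of it and the grasp point (between the pads) lies 5 mm behind it; z points along the fingers, y is the line along which they close (so a half turn about z gives the same grasp; the last joint's range is limited). The gripper opens to 85 mm and grips with 20 to 120 N. Pads are 22 mm wide; open, the fingers measure 114 mm over their backs; the gripper's body (76 mm by 85 mm) begins 54 mm behind the grasp point. The pads swing forward as they close: fully open they stand 13 mm farther back than shut.
Start: joints at [-1.23, 0.124, 1.65, -0, 1.367, -0.083], TCP at [0.267, -0.592, 0.245] pointing down, gripper open.
Joint ranges: [-2.61, 2.61], [-1.02, 2.33], [0.03, 2.71], [-1.35, 4.49], [0.32, 2.68], [-2.91, 2.91]. Speed limits (rad/s): [2.57, 2.57, 3.14, 3.14, 3.14, 3.14].

## Interface

Orientations are given as a unit quaternion [x, y, z, w].
In Python, from plant import sense, snapshot, finish_job gives the robot as it stands.
- The arm moves only by the tool send_rows, never from a script. Its argument "plan" is one flat list of numbers, 7 for each row, row after row: the shift along the tool's x, y, z in units of 0.05 m (1.0 is 0.05 m), then the turn, a rotation vector about the tool's x, y, z in units of 90 degrees (1.0 is 90 degrees), then the opening, from 0 (shut) to 1 (fully open). A call has 1 to 10 rows; each row shifts and turns the commanded pose from where the row before left it, along the tool's axes as they then stand; what a row does not reach is not made up. A row lasts 1/10 s, in which the tool goes at most 50 mm and 8.59 degrees, less where a joint would pass 70% of its speed; a pose out of reach is approached as far as the arm can. A call with a number of a shift or a turn outside -1 to 1 is refused whole. A call with a gripper value outside its range is refused whole. The fingers move at their own pace and stop on an object; "squeeze" is the grip in N (left out, the last holds). Time passes only in rows, so rows that do not move let the fingers close. It gives the time, the measured TCP pose, the force, the opening and the grip force at its end, in the units of the state.
- sense(): the state, without advancing time (a new reading comes with each control period).
- snapshot(name): name is "scene" or "side" or "wrist"; returns a dict with "color" (400x640x3 uint8, red, green, blue), "fx", "fy", "cx", "cy" (pixels), "world_from_camera" (4x4, takes a point from camera to world coordinates). Camera axes: x right, y up, looking along -z (the intrinsics and any distortion apply to the point x, -y, -z); pixel columns grow to the right and rows downward; lengths in m; the calibration is good to about 2 mm. A picture is of the moment at which its call begins. There is no depth.
- finish_job(): hands the job in; it is judged then, once.
The state is a dict: "clock": time; "q": joint angles; "joint_velocities": joint speeds; "tau": joint torques, N m; "ee_pos": TCP position; "orientation": TCP orientation; "contact_force": force on the tool from outside, world axes, zero at the start; "wrist_torque": the same for the moment, N m; "finger_gap": finger opening in m; "gripper_force": force on a finger pad.
Only numpy, scipy, OpenCV 4.12 (cv2) and the standard library are available. Lean on these libraries where they do the work, as an engineer would, in place of code of your own. Each camera call takes 0.05 s, during which the arm holds its last target. There are 200 camera calls.

## Working session

There is one attempt and no reset: what is moved stays moved. The work goes in short steps, Python scripts to look and compute and a tool call to move; the robot and the scene stay as the last step left them, time stands still between calls to the robot, and variables do not carry over. Pictures are saved under pics/ and viewed, at most 10 in all, crops included, and the job is handed in when it is done.

Besides the shell and the picture viewer there is one more tool, called after "Request:" by a JSON object that holds its "op" and its "data", one argument or row to a line. send_rows: Moves the arm, as the interface text tells. Shifts and turns lie within -1 to 1; 1 stands for 0.05 m of shift or 90 degrees of turn. Its arguments: {"type":"object","properties":{"plan":{"type":"array","items":{"type":"number","minimum":-1,"maximum":1}},"squeeze":{"type":"number"}},"required":["plan"]}

```bash
mkdir -p pics; ls; python3 - <<'E'
from plant import sense,snapshot
import cv2,numpy as np,pickle
s=sense();print({k:np.round(v,3).tolist() for k,v in s.items()})
d={}
for n in("scene","side"):
    d[n]=snapshot(n);cv2.imwrite(f"pics/{n}0.png",d[n]["color"][...,::-1])
    print(n,{k:np.round(v,4).tolist() for k,v in d[n].items() if k!="color"})
pickle.dump(d,open("d0.pkl","wb"))
E
```

```text
pics
{'clock': 0.0, 'q': [-1.23, 0.124, 1.652, -0.0, 1.367, -0.083], 'joint_velocities': [0.0, 0.001, 0.001, -0.002, 0.0, 0.001], 'tau': [0.002, -42.361, -36.545, 0.0, 0.007, -0.0], 'ee_pos': [0.267, -0.592, 0.244], 'orientation': [0.978, 0.21, -0.0, -0.001], 'contact_force': [-0.628, 0.501, 0.326], 'wrist_torque': [-0.012, -0.013, -0.01], 'gripper_force': 0.0, 'finger_gap': 0.085}
scene {'fx': 458.4109, 'fy': 458.4109, 'cx': 320.411, 'cy': 201.6177, 'world_from_camera': [[0.6917, -0.548, 0.4704, 1.1751], [0.722, 0.5105, -0.467, -0.6481], [0.0158, 0.6627, 0.7487, 1.2078], [0.0, 0.0, 0.0, 1.0]]}
side {'fx': 416.1233, 'fy': 416.1233, 'cx': 317.7386, 'cy': 198.6309, 'world_from_camera': [[-0.0314, -0.7085, 0.705, 1.4731], [0.9995, -0.0161, 0.0282, 0.057], [-0.0086, 0.7056, 0.7086, 1.1215], [0.0, 0.0, 0.0, 1.0]]}
```

View pics/scene0.png

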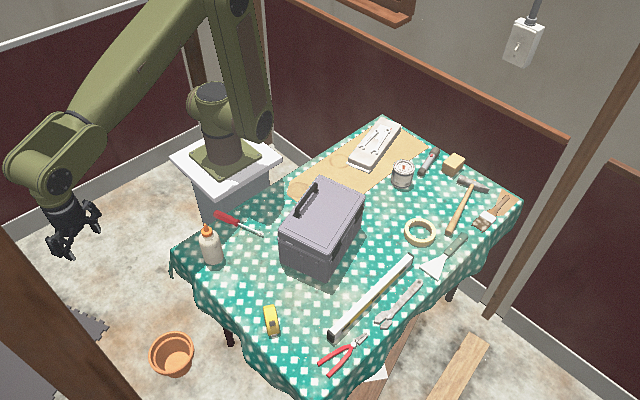

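View pics/side0.png

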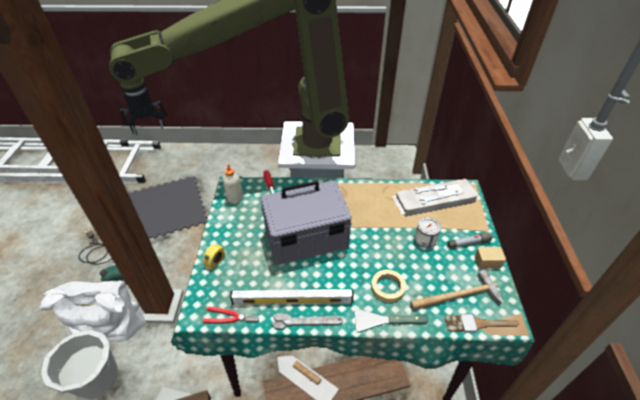

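The case stands mid-table with its handle on the robot's side (scene ~(305,200), side ~(300,188)), so the lid hinges away from the robot. I'll enlarge both views to measure it.

```bash
python3 - <<'E'
import cv2,pickle
d=pickle.load(open("d0.pkl","rb"))
a=d["scene"]["color"][165:295,265:375,::-1];b=d["side"]["color"][170:270,250:360,::-1]
cv2.imwrite("pics/c1.png",cv2.resize(a,None,fx=5,fy=5,interpolation=2)[:600])
cv2.imwrite("pics/c2.png",cv2.resize(b,None,fx=6,fy=6,interpolation=2))
E
```

```text
(no output)
```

View pics/c1.png

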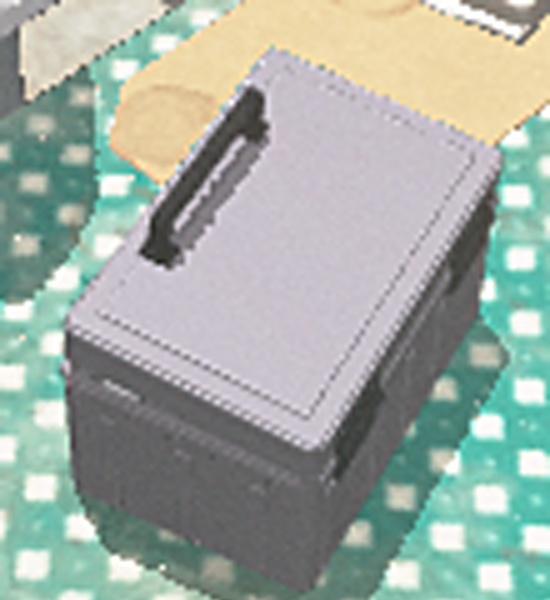

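View pics/c2.png

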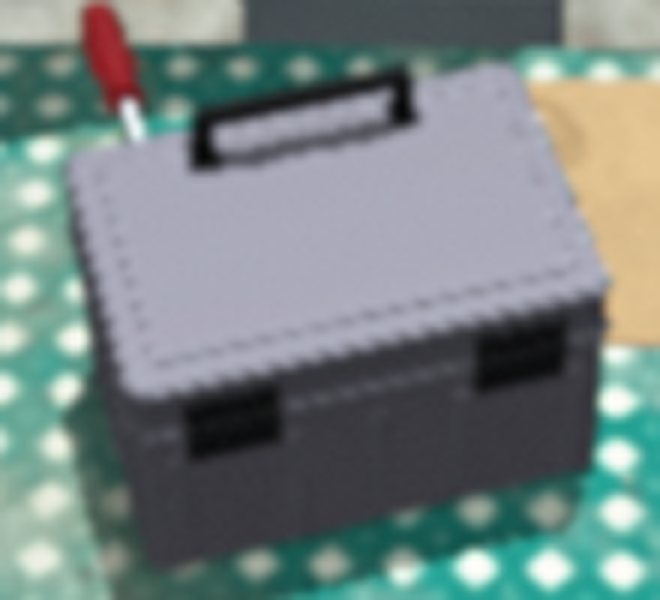

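Scene crop: lid corners at (272,48), (68,325), (320,448), (502,150), with base corners below. Side crop: lid corners at (72,150), (520,62), (608,285), (128,395). The handle middle is at (205,165) and (303,95) respectively. I'll fit the pose and the lid angle to these points.

```bash
cat > h.py <<'E'
import numpy as np,pickle
from scipy.optimize import least_squares
def proj(c,P):
    T=np.linalg.inv(c["world_from_camera"]);p=np.atleast_2d(P)@T[:3,:3].T+T[:3,3]
    return np.c_[c["cx"]+c["fx"]*p[:,0]/-p[:,2],c["cy"]-c["fy"]*p[:,1]/-p[:,2]]
def lidpt(f,y,h,t): # f ahead of hinge, h above, lid angle t -> case frame
    return [0.085-(f*np.cos(t)-h*np.sin(t)),y,0.125+f*np.sin(t)+h*np.cos(t)]
def world(v,p):
    c,s=np.cos(v[2]),np.sin(v[2]);p=np.atleast_2d(p)
    return np.c_[v[0]+c*p[:,0]-s*p[:,1],v[1]+s*p[:,0]+c*p[:,1],p[:,2]]
E
python3 - <<'E'
from h import *
d=pickle.load(open("d0.pkl","rb"))
A=lambda t:[lidpt(.17,.13,.035,t),lidpt(.17,-.13,.035,t),lidpt(0,-.13,.035,t),lidpt(0,.13,.035,t),lidpt(.145,0,.066,t)]
B=[[.085,-.13,0],[.085,.13,0]]
u1=np.array([[272,48],[68,325],[320,448],[502,150],[205,165],[308,592],[478,315]])/5+[265,165]-.4
u2=np.array([[520,62],[72,150],[128,395],[608,285],[303,95],[150,568],[592,468]])/6+[250,170]-.4
def f(v):
    P=world(v,A(v[3])+B)
    return np.r_[proj(d["scene"],P)-u1,proj(d["side"],P)-u2].ravel()
for g in (0,):
    r=least_squares(f,[.55,0,.1,0.05],loss="soft_l1");print(r.x,r.cost);print(f(r.x).reshape(-1,2).round(1))
v=r.x;print("hinge",world(v,lidpt(0,0,0,0)),"handle",world(v,lidpt(.145,0,.066,v[3])),"grip",world(v,[0,0,.129]))
# others: pixel base rough
def ray(c,u,z):
    T=c["world_from_camera"];r=T[:3,:3]@[(u[0]-c["cx"])/c["fx"],-(u[1]-c["cy"])/c["fy"],-1];return T[:3,3]+r*(z-T[2,3])/r[2]
print("glue",ray(d["scene"],(207,228),.167),"tin",ray(d["scene"],(402,165),.077),"tape",ray(d["scene"],(270,308),.064))
E
```

```text
[ 0.55079356 -0.02012128  0.31314784  0.04836032] 11.938389962390085
[[-0.6 -0.4]
 [-3.   0.3]
 [-1.1  1. ]
 [ 1.5 -0. ]
 [-0.1 -0.7]
 [-0.6  2.4]
 [ 1.5 -1.2]
 [-0.3 -0.5]
 [-1.4  0.3]
 [-0.  -0.5]
 [ 1.7 -0.5]
 [ 0.3  0.4]
 [ 0.5  1.7]
 [ 1.8  0.4]]
hinge [[0.63165989 0.00606339 0.125     ]] handle [[ 0.4969081  -0.03756949  0.19793235]] grip [[ 0.55079356 -0.02012128  0.129     ]]
glue [ 0.37231267 -0.30720219  0.167     ] tin [0.53704201 0.39014455 0.077     ] tape [ 0.64476961 -0.30765499  0.064     ]
```

```bash
cat >> h.py <<'E'
from scipy.spatial.transform import Rotation as R,Slerp
def Rt(yaw,tilt=0): # tool down at yaw, then tilted with the lid (about case -y... positive opens)
    return R.from_euler("z",yaw)*R.from_euler("x",np.pi)
def rows(p,q,path,grip,dec=2):
    """path: list of (pos,R) per row; prints rows, feeding rounding back"""
    p=np.array(p,float);q=R.from_quat(q) if not isinstance(q,R) else q
    out=[]
    for P,Q in path:
        s=np.round(q.inv().apply(np.array(P)-p)/.05,dec);w=np.round((q.inv()*Q).as_rotvec()/(np.pi/2),dec)
        p=p+q.apply(s*.05);q=q*R.from_rotvec(w*np.pi/2);out.append([*(s+0.),*(w+0.),grip])
    for i,o in enumerate(out):print(i+1,", ".join(f"{x:g}" for x in o)+",")
    print("end",p.round(4),q.as_quat().round(4).tolist());return p,q
def line(p,q,P,Q,n):
    q=R.from_quat(q) if not isinstance(q,R) else q
    S=Slerp([0,1],R.concatenate([q,Q]));return [(np.array(p)+(np.array(P)-p)*k/n,S(k/n)) for k in range(1,n+1)]
V=[0.5508,-0.0201,0.3131,0.048]
E
python3 - <<'E'
from h import *
from plant import sense
s=sense();p,q=s["ee_pos"],s["orientation"]
Q=Rt(V[2]+np.pi/2);a=line(p,q,[.36,-.35,.33],R.from_quat(q),6)
b=line(a[-1][0],q,[.497,-.038,.30],Q,12)
rows(p,q,a+b,1)
E
```

```text
1 0.61, -0.61, -0.28, 0, 0, 0, 1,
2 0.62, -0.61, -0.29, 0, 0, 0, 1,
3 0.61, -0.61, -0.28, 0, 0, 0, 1,
4 0.62, -0.6, -0.29, 0, 0, 0, 1,
5 0.61, -0.61, -0.28, 0, 0, 0, 1,
6 0.61, -0.61, -0.29, 0, 0, 0, 1,
7 0.43, -0.38, 0.05, 0, 0, -0.08, 1,
8 0.46, -0.33, 0.05, 0, 0, -0.07, 1,
9 0.5, -0.27, 0.05, 0, 0, -0.08, 1,
10 0.53, -0.2, 0.05, 0, 0, -0.08, 1,
11 0.55, -0.14, 0.05, 0, 0, -0.08, 1,
12 0.56, -0.07, 0.06, 0, 0, -0.07, 1,
13 0.57, 0, 0.05, 0, 0, -0.08, 1,
14 0.57, 0.06, 0.05, 0, 0, -0.08, 1,
15 0.55, 0.14, 0.05, 0, 0, -0.08, 1,
16 0.53, 0.2, 0.05, 0, 0, -0.07, 1,
17 0.5, 0.26, 0.05, 0, 0, -0.08, 1,
18 0.47, 0.32, 0.05, 0, 0, -0.08, 1,
end [ 0.4969 -0.0381  0.3   ] [0.5879, 0.8089, 0.0005, -0.0008]
```

Request:
{"op": "send_rows", "data": {
  "plan": [0.61,-0.61,-0.28,0,0,0,1,0.62,-0.61,-0.29,0,0,0,1,0.61,-0.61,-0.28,0,0,0,1,0.62,-0.6,-0.29,0,0,0,1,0.61,-0.61,-0.28,0,0,0,1,0.61,-0.61,-0.29,0,0,0,1,0.43,-0.38,0.05,0,0,-0.08,1,0.46,-0.33,0.05,0,0,-0.07,1,0.5,-0.27,0.05,0,0,-0.08,1,0.53,-0.2,0.05,0,0,-0.08,1]
}}

```text
clock: 1.1
ee_pos: [0.406, -0.2451, 0.3203]
orientation: [0.897, 0.442, -0.0, -0.0]
contact_force: [0.5, -0.3, -0.1]
finger_gap: 0.0853
gripper_force: 0.0
```

Request:
{"op": "send_rows", "data": {
  "plan": [0.55,-0.14,0.05,0,0,-0.08,1,0.56,-0.07,0.06,0,0,-0.07,1,0.57,0,0.05,0,0,-0.08,1,0.57,0.06,0.05,0,0,-0.08,1,0.55,0.14,0.05,0,0,-0.08,1,0.53,0.2,0.05,0,0,-0.07,1,0.5,0.26,0.05,0,0,-0.08,1,0.47,0.32,0.05,0,0,-0.08,1,0,0,0,0,0,0,1,0,0,0,0,0,0,1]
}}

```text
clock: 2.1
ee_pos: [0.4968, -0.0383, 0.2998]
orientation: [0.588, 0.809, -0.0, -0.0]
contact_force: [0.4, -0.9, 0.4]
finger_gap: 0.0853
gripper_force: 0.0
```

```bash
python3 - <<'E'
from h import *
from plant import sense,snapshot
import cv2
s=sense();print(s["clock"],s["ee_pos"],s["orientation"],s["contact_force"],s["q"])
w=snapshot("wrist");pickle.dump(w,open("w1.pkl","wb"))
print(w["world_from_camera"].round(3).tolist(),w["fx"],w["cx"],w["cy"])
cv2.imwrite("pics/w1.png",w["color"][...,::-1])
t=V[3];print(proj(w,world(V,[lidpt(.145,0,.066,t),lidpt(.145,.046,.066,t),lidpt(.145,-.046,.066,t),lidpt(.17,.13,.035,t),lidpt(.17,-.13,.035,t)])).round(1).tolist())
E
```

```text
2.1 [ 0.49682097 -0.03826866  0.29977011] [ 5.87945910e-01  8.08899980e-01 -4.91335966e-04 -4.33145916e-04] [ 0.39640213 -0.87553622  0.44814399] [-1.84379210e-01 -2.46842234e-01  1.91305353e+00 -5.17400722e-04
  1.47658585e+00 -4.98091984e-01]
[[0.951, -0.293, -0.096, 0.472], [0.309, 0.904, 0.297, 0.038], [-0.001, -0.312, 0.95, 0.429], [0.0, 0.0, 0.0, 1.0]] 276.82335672106126 316.86360210775814 202.90320965534173
[[317.4, 207.0], [317.5, 154.7], [317.3, 253.6], [286.0, 48.8], [293.8, 307.1]]
```

View pics/w1.png

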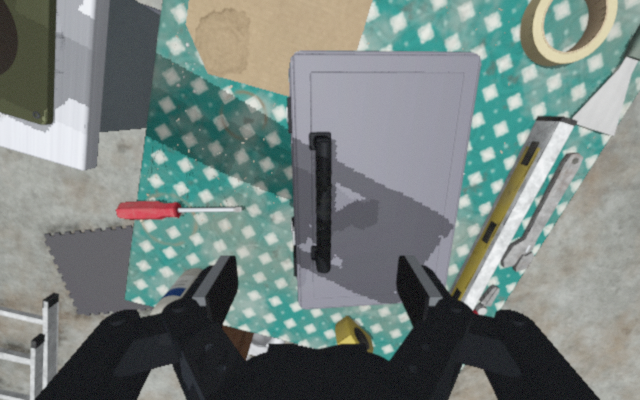

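The wrist view shows the bar along col ~323 with its middle at row 203; the prediction was 317, 207. The lid front corners are at (291,54) and (300,306), and the back-left corner at (480,54). I'll refit with these points added.

```bash
python3 - <<'E'
from h import *
d=pickle.load(open("d0.pkl","rb"));w=pickle.load(open("w1.pkl","rb"))
A=lambda t:[lidpt(.17,.13,.035,t),lidpt(.17,-.13,.035,t),lidpt(0,-.13,.035,t),lidpt(0,.13,.035,t),lidpt(.145,0,.066,t)]
B=[[.085,-.13,0],[.085,.13,0]]
u1=np.array([[272,48],[68,325],[320,448],[502,150],[205,165],[308,592],[478,315]])/5+[265,165]-.4
u2=np.array([[520,62],[72,150],[128,395],[608,285],[303,95],[150,568],[592,468]])/6+[250,170]-.4
uw=np.array([[290,53],[300,307],[480,54],[323,203]])
def f(v,k=None):
    P=world(v,A(v[3])+B)
    return np.r_[proj(d["scene"],P)-u1,proj(d["side"],P)-u2,proj(w,P[[0,1,3,4]])-uw].ravel()
r=least_squares(f,[.55,0,.1,0.05],loss="soft_l1");v=r.x;print(v.tolist(),r.cost);print(f(v).reshape(-1,2).round(1).tolist())
fw=lambda v:(proj(w,world(v,[A(v[3])[i] for i in(0,1,3,4)]))-uw).ravel()
r2=least_squares(lambda x:np.r_[fw([*x,v[3]])],v[:3]);print("wrist only",r2.x,r2.fun.round(1))
for x in(v,[*r2.x,v[3]]):print("handle",world(x,lidpt(.145,0,.066,v[3])))
E
```

```text
[0.5540965463432743, -0.020716419984155368, 0.315900553672291, 0.0425315310717865] 31.39221275042547
[[-0.2, 0.4], [-2.4, 1.3], [-0.3, 1.8], [2.0, 0.5], [0.4, 0.1], [0.2, 3.2], [2.0, -0.6], [-0.6, 0.3], [-1.7, 1.3], [-0.2, 0.3], [1.6, 0.2], [0.0, 1.2], [0.3, 2.6], [1.7, 1.1], [-1.0, -1.5], [-3.4, 0.9], [5.6, -1.3], [-2.7, 5.6]]
wrist only [ 0.55450049 -0.01999496  0.32556343] [-1.8 -1.2 -1.7  1.1  5.1 -3.1 -2.   5.6]
handle [[ 0.49985754 -0.03844422  0.19710553]]
handle [[ 0.50043532 -0.03824603  0.19710553]]
```

```bash
sed -i 's/^V=.*/V=[0.5541,-0.0205,0.317,0.045]/' h.py; python3 - <<'E'
from h import *
from plant import sense
s=sense();p,q=s["ee_pos"],s["orientation"]
rows(p,q,line(p,q,[.4997,-.0383,.190],Rt(V[2]+np.pi/2),5),.6)
E
```

```text
1 0, 0.01, 0.44, 0, 0, 0, 0.6,
2 0, 0.01, 0.44, 0, 0, 0, 0.6,
3 -0.01, 0.02, 0.44, 0, 0, 0, 0.6,
4 0, 0.01, 0.44, 0, 0, 0, 0.6,
5 0, 0.01, 0.44, 0, 0, 0, 0.6,
end [ 0.4997 -0.0384  0.19  ] [0.5883, 0.8086, -0.0004, -0.0002]
```

Request:
{"op": "send_rows", "data": {
  "plan": [0,0.01,0.44,0,0,0,0.6,0,0.01,0.44,0,0,0,0.6,-0.01,0.02,0.44,0,0,0,0.6,0,0.01,0.44,0,0,0,0.6,0,0.01,0.44,0,0,0,0.6,0,0,0,0,0,0,0.6],
  "squeeze": 25
}}

```text
clock: 2.75
ee_pos: [0.4976, -0.0388, 0.1868]
orientation: [0.589, 0.808, -0.002, -0.003]
contact_force: [-0.0, 0.8, -0.8]
finger_gap: 0.0512
gripper_force: 0.0
```

Request:
{"op": "send_rows", "data": {
  "plan": [0,0,0,0,0,0,0,0,0,0,0,0,0,0,0,0,0,0,0,0,0,0,0,0,0,0,0,0,0,0,0,0,0,0,0]
}}

```text
clock: 3.25
ee_pos: [0.5021, -0.0382, 0.192]
orientation: [0.588, 0.809, 0.002, 0.003]
contact_force: [5.9, 1.2, -3.7]
finger_gap: 0.012
gripper_force: 25.0
```

Request:
{"op": "send_rows", "data": {
  "plan": [0,0,0,0,0,0,0,0,0,0,0,0,0,0,0,0,0,0,0,0,0]
}}

```text
clock: 3.55
ee_pos: [0.5022, -0.0382, 0.192]
orientation: [0.588, 0.809, 0.002, 0.003]
contact_force: [7.0, -0.1, -3.3]
finger_gap: 0.0121
gripper_force: 25.0
```

```bash
cat > arc.py <<'E'
from h import *
V[0]+=.0022;V[1]+=.0003   # corrected by where the grip settled
def pose(t):
    a=0.40*(t-.045)/1.875
    Q=R.from_rotvec(a*np.array([-np.sin(V[2]),np.cos(V[2]),0]))*Rt(V[2]+np.pi/2)
    return world(V,lidpt(.145,0,.066,t))[0]+.005*Q.apply([0,0,1]),Q
E
python3 - <<'E'
from arc import *
rows([.4997,-.0384,.190],[0.5883,0.8086,-0.0004,-0.0002],[pose(t) for t in np.linspace(.045,1.93,31)],0)
E
```

```text
1 -0.01, 0.05, -0.05, 0, 0, 0, 0,
2 0, 0.1, -0.17, 0.01, 0, 0, 0,
3 0, 0.1, -0.18, 0.01, 0, 0, 0,
4 0, 0.11, -0.16, 0.01, 0, 0, 0,
5 0, 0.12, -0.16, 0, 0, 0, 0,
6 0.01, 0.13, -0.15, 0.01, 0, 0, 0,
7 0, 0.13, -0.15, 0.01, 0, 0, 0,
8 0, 0.15, -0.14, 0.01, 0, 0, 0,
9 0, 0.15, -0.13, 0.01, 0, 0, 0,
10 0, 0.15, -0.13, 0.01, 0, 0, 0,
11 0, 0.16, -0.11, 0, 0, 0, 0,
12 0, 0.17, -0.11, 0.01, 0, 0, 0,
13 0, 0.17, -0.1, 0.01, 0, 0, 0,
14 0, 0.18, -0.09, 0.01, 0, 0, 0,
15 0, 0.18, -0.08, 0.01, 0, 0, 0,
16 0, 0.18, -0.08, 0.01, 0, 0, 0,
17 0, 0.19, -0.06, 0.01, 0, 0, 0,
18 0, 0.19, -0.06, 0, 0, 0, 0,
19 0.01, 0.2, -0.04, 0.01, 0, 0, 0,
20 0, 0.19, -0.04, 0.01, 0, 0, 0,
21 0, 0.2, -0.02, 0.01, 0, 0, 0,
22 0, 0.2, -0.02, 0.01, 0, 0, 0,
23 0, 0.2, 0, 0.01, 0, 0, 0,
24 0, 0.2, 0, 0.01, 0, 0, 0,
25 0, 0.19, 0.01, 0, 0, 0, 0,
26 0, 0.2, 0.03, 0.01, 0, 0, 0,
27 0, 0.2, 0.03, 0.01, 0, 0, 0,
28 0, 0.19, 0.05, 0.01, 0, 0, 0,
29 0, 0.19, 0.05, 0.01, 0, 0, 0,
30 0, 0.19, 0.06, 0.01, 0, 0, 0,
31 0, 0.19, 0.07, 0.01, 0, 0, 0,
end [0.7425 0.0407 0.233 ] [0.5761, 0.7917, -0.1644, -0.1195]
```

Request:
{"op": "send_rows", "data": {
  "plan": [-0.01,0.05,-0.05,0,0,0,0,0,0.1,-0.17,0.01,0,0,0,0,0.1,-0.18,0.01,0,0,0,0,0.11,-0.16,0.01,0,0,0,0,0.12,-0.16,0,0,0,0]
}}

```text
clock: 4.05
ee_pos: [0.5246, -0.0306, 0.2259]
orientation: [0.588, 0.809, -0.019, -0.014]
contact_force: [6.1, -0.9, -12.1]
finger_gap: 0.012
gripper_force: 24.3
```

Request:
{"op": "send_rows", "data": {
  "plan": [0.01,0.13,-0.15,0.01,0,0,0,0,0.13,-0.15,0.01,0,0,0,0,0.15,-0.14,0.01,0,0,0,0,0.15,-0.13,0.01,0,0,0,0,0.15,-0.13,0.01,0,0,0,0,0.16,-0.11,0,0,0,0]
}}

```text
clock: 4.65
ee_pos: [0.5682, -0.0161, 0.2612]
orientation: [0.587, 0.807, -0.052, -0.038]
contact_force: [1.6, -3.0, -10.3]
finger_gap: 0.0118
gripper_force: 24.6
```

Request:
{"op": "send_rows", "data": {
  "plan": [0,0.17,-0.11,0.01,0,0,0,0,0.17,-0.1,0.01,0,0,0,0,0.18,-0.09,0.01,0,0,0,0,0.18,-0.08,0.01,0,0,0,0,0.18,-0.08,0.01,0,0,0,0,0.19,-0.06,0.01,0,0,0,0,0.19,-0.06,0,0,0,0]
}}

```text
clock: 5.35
ee_pos: [0.6312, 0.0049, 0.2788]
orientation: [0.584, 0.804, -0.09, -0.066]
contact_force: [-2.5, -3.0, -14.3]
finger_gap: 0.0117
gripper_force: 24.3
```

Request:
{"op": "send_rows", "data": {
  "plan": [0.01,0.2,-0.04,0.01,0,0,0,0,0.19,-0.04,0.01,0,0,0,0,0.2,-0.02,0.01,0,0,0,0,0.2,-0.02,0.01,0,0,0,0,0.2,0,0.01,0,0,0,0,0.2,0,0.01,0,0,0]
}}

```text
clock: 5.95
ee_pos: [0.6868, 0.0235, 0.2701]
orientation: [0.581, 0.799, -0.128, -0.094]
contact_force: [-5.4, -2.4, -9.5]
finger_gap: 0.0117
gripper_force: 24.3
```

```bash
python3 - <<'E'
from arc import *
from plant import sense,snapshot
import cv2
s=sense();print(s["contact_force"],s["ee_pos"],pose(.045+23*1.885/30)[0])
a=snapshot("side")["color"][120:270,230:390,::-1];cv2.imwrite("pics/s2.png",cv2.resize(a,None,fx=4,fy=4,interpolation=2))
E
```

```text
[-5.42026181 -2.38908125 -9.54885144] [0.68681826 0.02345531 0.27012101] [0.6870343  0.02268912 0.27008047]
```

View pics/s2.png

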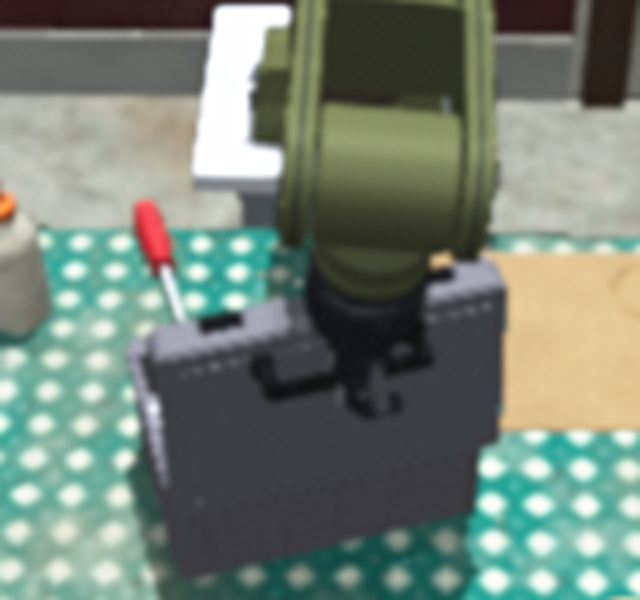

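The lid stands about upright, with the gripper on the bar at about (370,390) and the lid following the planned arc. I'll carry on to the stop.

Request:
{"op": "send_rows", "data": {
  "plan": [0,0.19,0.01,0,0,0,0,0,0.2,0.03,0.01,0,0,0,0,0.2,0.03,0.01,0,0,0,0,0.19,0.05,0.01,0,0,0]
}}

```text
clock: 6.4
ee_pos: [0.7199, 0.0345, 0.2528]
orientation: [0.578, 0.795, -0.146, -0.107]
contact_force: [-4.8, -0.0, -5.1]
finger_gap: 0.012
gripper_force: 25.4
```

Request:
{"op": "send_rows", "data": {
  "plan": [0,0.19,0.05,0.01,0,0,0,0,0.19,0.06,0.01,0,0,0,0,0.19,0.07,0.01,0,0,0,0,0,0,0,0,0,0]
}}

```text
clock: 6.8
ee_pos: [0.7393, 0.041, 0.2369]
orientation: [0.575, 0.791, -0.169, -0.124]
contact_force: [-21.6, -5.0, 3.1]
finger_gap: 0.0119
gripper_force: 25.7
```

Request:
{"op": "send_rows", "data": {
  "plan": [0,-0.04,-0.04,0,0,0,0.3,0,0,0,0,0,0,0.3,0,0,0,0,0,0,0.3,0,0,0,0,0,0,0.3]
}}

```text
clock: 7.2
ee_pos: [0.7424, 0.0412, 0.2376]
orientation: [0.576, 0.792, -0.163, -0.118]
contact_force: [0.3, -0.7, -0.8]
finger_gap: 0.0261
gripper_force: 0.0
```

Request:
{"op": "send_rows", "data": {
  "plan": [0,0,-0.2,0,0,0,0.3,0,0,-0.3,0,0,0,0.3,0,0,-0.4,0,0,0,0.3]
}}

```text
clock: 7.5
ee_pos: [0.7588, 0.0466, 0.2775]
orientation: [0.576, 0.792, -0.164, -0.12]
contact_force: [0.0, 1.2, 1.0]
finger_gap: 0.0255
gripper_force: 0.0
```

```bash
python3 - <<'E'
from arc import *
print(V)
from plant import sense
s=sense();p,q=s["ee_pos"],R.from_quat(s["orientation"])
P1=p+q.apply([0,0,-.12])
a=line(p,q,P1,q,3);b=line(P1,q,[V[0],V[1],.30],Rt(V[2]),13)
rows(p,q,a+b,1)
E
```

```text
[0.5563, -0.0202, 0.317, 0.045]
1 0, 0, -0.8, 0, 0, 0, 1,
2 0, 0, -0.8, 0, 0, 0, 1,
3 0, 0, -0.8, 0, 0, 0, 1,
4 0, -0.31, 0.28, -0.02, 0.02, 0.08, 1,
5 -0.05, -0.32, 0.28, -0.01, 0.01, 0.07, 1,
6 -0.09, -0.32, 0.26, -0.02, 0.02, 0.08, 1,
7 -0.14, -0.31, 0.26, -0.01, 0.01, 0.07, 1,
8 -0.17, -0.3, 0.24, -0.02, 0.02, 0.08, 1,
9 -0.22, -0.28, 0.23, -0.02, 0.01, 0.07, 1,
10 -0.25, -0.26, 0.22, -0.01, 0.02, 0.08, 1,
11 -0.29, -0.23, 0.21, -0.02, 0.01, 0.07, 1,
12 -0.32, -0.2, 0.19, -0.01, 0.02, 0.08, 1,
13 -0.35, -0.17, 0.18, -0.02, 0.02, 0.08, 1,
14 -0.37, -0.12, 0.17, -0.01, 0.01, 0.07, 1,
15 -0.38, -0.09, 0.16, -0.02, 0.02, 0.08, 1,
16 -0.4, -0.04, 0.14, -0.02, 0.01, 0.07, 1,
end [ 0.5562 -0.0204  0.3   ] [0.9871, 0.1601, -0.0017, 0.004]
```

Request:
{"op": "send_rows", "data": {
  "plan": [0,0,-0.8,0,0,0,0.3,0,0,-0.8,0,0,0,0.3,0,0,-0.8,0,0,0,0.3,0,-0.31,0.28,-0.02,0.02,0.08,1,-0.05,-0.32,0.28,-0.01,0.01,0.07,1,-0.09,-0.32,0.26,-0.02,0.02,0.08,1,-0.14,-0.31,0.26,-0.01,0.01,0.07,1]
}}

```text
clock: 8.2
ee_pos: [0.7276, 0.0357, 0.3611]
orientation: [0.758, 0.634, -0.122, -0.088]
contact_force: [-0.1, -0.4, 0.5]
finger_gap: 0.0817
gripper_force: 0.0
```

Request:
{"op": "send_rows", "data": {
  "plan": [-0.17,-0.3,0.24,-0.02,0.02,0.08,1,-0.22,-0.28,0.23,-0.02,0.01,0.07,1,-0.25,-0.26,0.22,-0.01,0.02,0.08,1,-0.29,-0.23,0.21,-0.02,0.01,0.07,1,-0.32,-0.2,0.19,-0.01,0.02,0.08,1,-0.35,-0.17,0.18,-0.02,0.02,0.08,1,-0.37,-0.12,0.17,-0.01,0.01,0.07,1,-0.38,-0.09,0.16,-0.02,0.02,0.08,1,-0.4,-0.04,0.14,-0.02,0.01,0.07,1,0,0,0,0,0,0,1]
}}

```text
clock: 9.2
ee_pos: [0.5541, -0.0206, 0.2996]
orientation: [0.987, 0.16, -0.001, 0.004]
contact_force: [0.8, 0.3, -0.0]
finger_gap: 0.0857
gripper_force: 0.0
```

```bash
python3 - <<'E'
from arc import *
from plant import sense,snapshot
import cv2
s=sense();print(s["clock"],s["ee_pos"],s["orientation"],s["contact_force"])
w=snapshot("wrist");d=snapshot("side");pickle.dump((w,d),open("w2.pkl","wb"))
cv2.imwrite("pics/w2.png",w["color"][...,::-1])
a=d["color"][120:270,230:390,::-1];cv2.imwrite("pics/s3.png",cv2.resize(a,None,fx=4,fy=4,interpolation=2))
H=[[x,y,.149] for x in(-.025,.025) for y in(-.022,.022)]
print("head top px",proj(w,world(V,H)).round(1).tolist())
print("lid edge side crop",((proj(d,world(V,[lidpt(.17,y,h,1.92) for y in(-.13,.13) for h in(0,.035)]))-[230,120])*4).round().tolist())
E
```

```text
9.2 [ 0.55406916 -0.02057086  0.29963376] [ 0.98716332  0.1596533  -0.00129624  0.00420896] [ 0.78244686  0.25731609 -0.00716722]
head top px [[336.6, 212.1], [295.7, 212.1], [337.9, 166.1], [294.7, 166.0]]
lid edge side crop [[164.0, 409.0], [176.0, 456.0], [527.0, 329.0], [543.0, 373.0]]
```

View pics/w2.png

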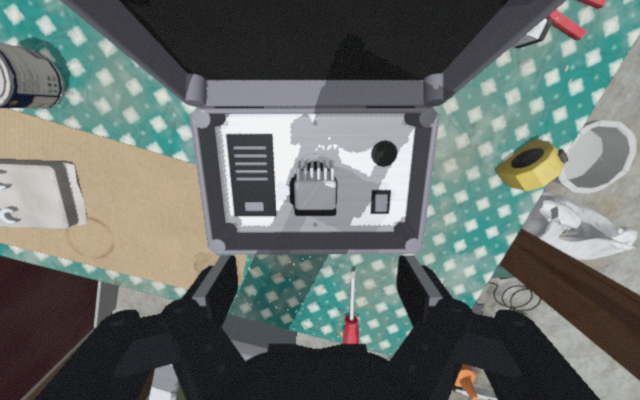

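View pics/s3.png

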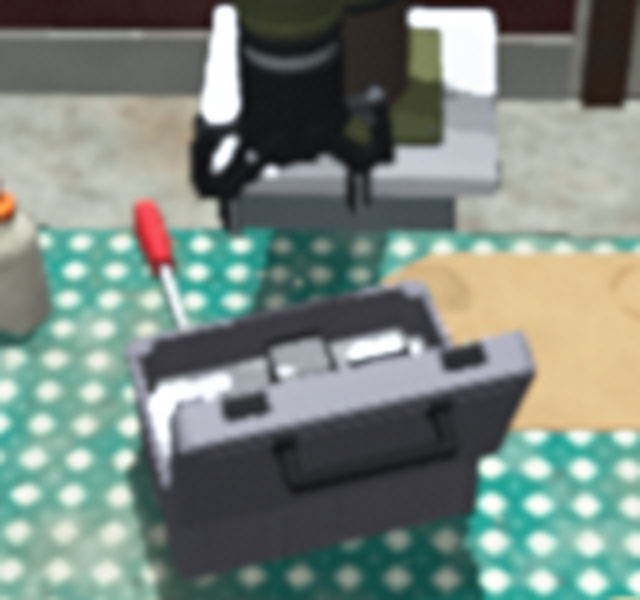

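The lid edge in the side crop (177,410)–(527,330) matches the prediction for the lid on its stop. In the wrist view the head spans cols 294–337, rows 163–213, also as predicted, with the button on the left. Next I'll descend over the head.

```bash
python3 - <<'E'
from arc import *
from plant import sense
s=sense();p,q=s["ee_pos"],s["orientation"];print(s["clock"],p)
rows(p,q,line(p,q,[V[0],V[1],.124],Rt(V[2]),9),1)
E
```

```text
9.3 [ 0.55643488 -0.02045902  0.30081881]
1 0, 0, 0.39, 0, 0, 0, 1,
2 0, -0.01, 0.4, 0, 0, 0, 1,
3 0, 0, 0.39, 0, 0, 0, 1,
4 0, -0.01, 0.39, 0, 0, 0, 1,
5 0, 0, 0.39, 0, 0, 0, 1,
6 0, 0, 0.4, 0, 0, 0, 1,
7 0, -0.01, 0.39, 0, 0, 0, 1,
8 0, 0, 0.39, 0, 0, 0, 1,
9 0, -0.01, 0.4, 0.01, 0, 0, 1,
end [ 0.556  -0.02    0.1238] [0.987, 0.1608, -0.0014, -0.0035]
```

Request:
{"op": "send_rows", "data": {
  "plan": [0,0,0.39,0,0,0,1,0,-0.01,0.4,0,0,0,1,0,0,0.39,0,0,0,1,0,-0.01,0.39,0,0,0,1,0,0,0.39,0,0,0,1,0,0,0.4,0,0,0,1,0,-0.01,0.39,0,0,0,1,0,0,0.39,0,0,0,1,0,-0.01,0.4,0.005,0,0,1,0,0,0,0,0,0,1],
  "squeeze": 40
}}

```text
clock: 10.3
ee_pos: [0.5547, -0.0199, 0.1199]
orientation: [0.987, 0.161, -0.004, -0.001]
contact_force: [-0.8, -0.6, -0.9]
finger_gap: 0.0855
gripper_force: 0.0
```

Request:
{"op": "send_rows", "data": {
  "plan": [0,0,0,0,0,0,0.75,0,0,0,0,0,0,0.6,0,0,0,0,0,0,0.4,0,0,0,0,0,0,0.4,0,0,0,0,0,0,0.4,0,0,0,0,0,0,0.4]
}}

```text
clock: 10.9
ee_pos: [0.5565, -0.0193, 0.1249]
orientation: [0.987, 0.16, 0.0, -0.0]
contact_force: [-1.6, 3.7, 5.8]
finger_gap: 0.0458
gripper_force: 42.6
```

Request:
{"op": "send_rows", "data": {
  "plan": [0,0,0,0,0,0,0,0,0,0,0,0,0,0,0,0,-0.1,0,0,0,0,0,0,-0.15,0,0,0,0,0,0,-0.2,0,0,0,0,0,0,-0.2,0,0,0,0,0,0,-0.2,0,0,0,0],
  "squeeze": 60
}}

```text
clock: 11.6
ee_pos: [0.5563, -0.0194, 0.1653]
orientation: [0.987, 0.16, -0.0, -0.0]
contact_force: [4.8, 3.6, -5.1]
finger_gap: 0.045
gripper_force: 63.7
```

Request:
{"op": "send_rows", "data": {
  "plan": [0,0,-0.2,0,0,0,0,0,0,-0.2,0,0,0,0,0,0,-0.15,0,0,0,0,0,0,-0.15,0,0,0,0]
}}

```text
clock: 12.0
ee_pos: [0.5562, -0.0194, 0.1995]
orientation: [0.987, 0.16, -0.0, -0.0]
contact_force: [6.4, 3.5, -8.0]
finger_gap: 0.0451
gripper_force: 63.5
```

Request:
{"op": "send_rows", "data": {
  "plan": [0,0,-0.2,0,0,0,0,0,0,-0.2,0,0,0,0,0,0,-0.2,0,0,0,0,0,0,-0.2,0,0,0,0,0,0,-0.15,0,0,0,0,0,0,-0.08,0,0,0,0,0,0,0,0,0,0,0,0,0,0,0,0,0,0]
}}

```text
clock: 12.8
ee_pos: [0.5563, -0.0195, 0.2515]
orientation: [0.987, 0.16, -0.0, -0.0]
contact_force: [3.6, 3.6, -3.6]
finger_gap: 0.0449
gripper_force: 63.8
```

Request:
{"op": "send_rows", "data": {
  "plan": [0,0,-0.06,0,0,0,0,0,0,-0.06,0,0,0,0,0,0,0,0,0,0,0]
}}

```text
clock: 13.1
ee_pos: [0.5562, -0.0195, 0.2553]
orientation: [0.987, 0.16, -0.001, -0.0]
contact_force: [7.6, 2.8, -10.3]
finger_gap: 0.0446
gripper_force: 66.3
```

Request:
{"op": "send_rows", "data": {
  "plan": [0,0,-0.04,0,0,0,0,0,0,0,0,0,0,0,0,0,0,0,0,0,0]
}}

```text
clock: 13.4
ee_pos: [0.5561, -0.0195, 0.2554]
orientation: [0.987, 0.16, -0.001, -0.0]
contact_force: [10.0, 3.7, -16.7]
finger_gap: 0.0451
gripper_force: 66.0
```

The TCP has risen 130.5 mm, and force rises without further motion, so it is at the second stop. One last look to check before handing in.

```bash
python3 - <<'E'
from arc import *
from plant import sense,snapshot
import cv2
d=snapshot("scene");a=d["color"][120:320,190:430,::-1]
cv2.imwrite("pics/f.png",cv2.resize(a,None,fx=3,fy=3,interpolation=2))
s=sense();print(s["ee_pos"],s["contact_force"],s["finger_gap"])
print(((proj(d,world(V,[[0,0,.223],[.025,-.022,.223],[.025,-.022,.279]]))-[190,120])*3).round())
E
```

```text
[ 0.55606988 -0.01945415  0.25543154] [ 11.47424432   2.39891862 -16.28119129] 0.0449603842094887
[[401. 238.]
 [414. 262.]
 [416. 222.]]
```

View pics/f.png

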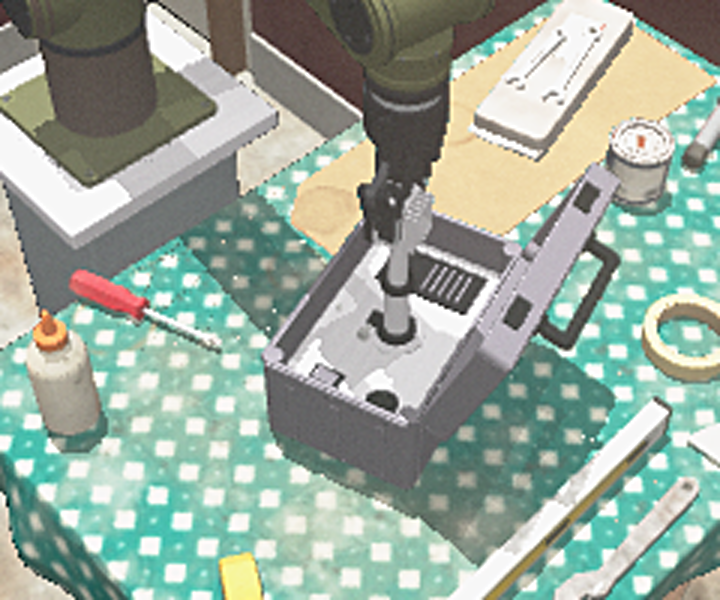

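The picture shows the lid back on its stop, both mast sections out (collar at (398,285)) and the head held at (405,220). The glue bottle, tin and tape are where they were.

```bash
python3 -c "from plant import finish_job;print(finish_job())"
```

```text
the job is handed in; nothing more can be done
None
```

I've handed the job in: the lid is back on its stop, and the arm is holding the lamp at the second stop (risen about 130 mm) with the button pressed; the glue bottle, paint tin and tape measure look undisturbed.

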